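Draw the axle out of its bearing housing

ROBOT

A 6-joint arm with a two-finger parallel gripper is mounted at the origin on the work surface. World frame = base frame: x ahead of the robot, y to its left, z up, the work surface at z = 0. Lengths are in m, angles in degrees, forces in N, time in s.
With the tool pointing down it reaches from about 0.35 to 0.85 m from the base axis. Payload 8.1 kg.
Tool frame: the origin (TCP) lies at the centre of the arm's flange, where the gripper is bolted on; the fingertips stand 173 mm ahead of it and the grasp point (between the pads) lies 155 mm ahead of it; z points along the fingers, y is the direction in which the jaws open and shut (so a half turn about z gives the same grasp; the last joint's range is limited). The gripper opens to 85 mm and grips with 20 to 120 N. Pads are 22 mm wide; open, the fingers measure 114 mm over their backs; the gripper's body (76 mm by 85 mm) begins 54 mm behind the grasp point. The pads swing forward as they close: fully open they stand 13 mm farther back than shut.
Start: joints at [59.45, 7.471, 85.268, -0, 87.261, -4.893], TCP at [0.26, 0.541, 0.405] pointing down, gripper open.
Joint ranges: [-169.43, 169.43], [-51.17, 129.36], [1.28, 143.12], [-76.62, 256.62], [0, 156.53], [-152.29, 152.29]. Speed limits (degrees/s): [136.94, 136.94, 159.86, 180, 180, 180].

INTERFACE

Orientations are given as a 3x3 rotation matrix whose columns are the frame's x, y, z axes.
In Python, from bench import observe, grab_frame, calibration, ticket gives the robot as it stands. The module is installed in compiled form; this text tells all that it offers.
- The arm moves only by the tool drive_tool, never from a script. Its argument "targets" is a list of rows, each an object of numbers: "gripper": the finger opening in cm, from 0 to 8.54; "x", "y", "z": the shift along the tool's x, y, z in cm; "turn": the turn about the tool's z in degrees. A call has 1 to 5 rows; each row shifts and turns the pose as measured when the row begins, along the tool's axes as they then stand; what a row does not reach is not made up. A row lasts 1/10 s, in which the tool goes at most 50 mm and 8.59 degrees, less where a joint would pass 70% of its speed; a pose out of reach is approached as far as the arm can. A call with a gripper value outside its range is refused whole. The fingers move at their own pace and stop on an object; the grip force is fixed at half the most. Time passes only in rows, so rows that do not move let the fingers close. It gives the time, the measured TCP pose, the force and the opening at its end, in the units of the state.
- observe(): the state, without advancing time (a new reading comes with each control period).
- grab_frame(name): name is "scene" or "top" or "wrist"; returns (picture, depth): 400x640x3 uint8, red, green, blue; 400x640 float32, m along the optical axis (not along the pixel's ray), 0 where there is no reading.
- calibration(name): a dict with "fov_y" (degrees; the focal length in pixels is half the picture's height over the tangent of half this angle, whatever the lens; pixels are square), "cx", "cy" (the principal point, pixels), "camera_from_world" (4x4, takes a point from world to camera coordinates); the wrist camera has in their place "mount" (4x4, takes a point from camera to tool coordinates, whose origin is the TCP and whose axes are the flange's). Camera axes: x right, y down, z forward; pixel columns grow to the right and rows downward; lengths in m; the calibration is good to about 2 mm. A picture is of the moment at which its call begins: read the wrist's pose just before it. calibration takes no time and is no camera call.
- ticket.close_job(): hands the job in, once; it reports no verdict.
The state is a dict: "clock": time; "joint_positions": joint angles; "qd": joint speeds; "joint_torque": joint torques, N m; "position": TCP position; "tool_rot": TCP orientation; "force": force on the tool from outside, world axes, zero at the start; "torque": the same for the moment, N m; "gripper_width": opening from 0.0 (shut) to 1.0 (fully open).
Only numpy, scipy, OpenCV 4.12 (cv2) and the standard library are available. Lean on these libraries where they do the work, as an engineer would, in place of code of your own. Each camera call takes 0.05 s, during which the arm holds its last target.

TASK

Take the steel axle out of the blue bearing housing: its orange collar sits sunk in the front face, so first push the axle by its bare tail end, between the two cheeks at the back, until the collar stands well clear of the face, then catch the collar from behind and draw the axle straight out along its bore, without cocking it. Leave it lying at rest in the wooden trough in front, wholly clear of the housing. Leave the other things on the bench where they are.

Things in the scene. Friction and masses are not known exactly. Their poses are not given: they have to be found in the camera images.
- housing: Bearing housing with cheeks and trough, one unit fixed to the bench, 358 x 100 mm. Origin on the bench under the housing's front face; +x is the way the axle is drawn out, z up. Bore axis level along x at y = 0, z = 50 mm. Blue bored block: x -73 to 0 mm, top at z = 94 mm; bore 25.5 mm across; recess for the collar in the front face (aluminium) 53 mm across, 13 mm deep.
- cheeks (a point): Point on the floor (12 mm above the bench) midway between the two blue cheeks behind the block, at x = -128 mm of the housing. Cheeks 10 mm thick, 80 mm apart inside, 70 mm high, from x = -182 to -73 mm; open above and at the back.
- trough (a point): Middle of the black-lined floor (23 mm above the bench) of the wooden trough in front of the housing, at x = 84 mm of the housing. Floor from x = 0 to 168 mm, 56 mm wide between side rails (12 mm thick); rails and the 8 mm end lip reach 34 mm above the bench.
- axle_center (a point): Middle of the steel axle, on its axis, half-way along its 140 mm; x axis towards the collar. Shaft 24 mm across, about 0.6 kg, loose: slides in the bore against a few N of friction. At first the collar is sunk 1 to 2 mm below the front face and the tail stands about 68 mm out of the block's back. When wholly out, the tail drops about 13 mm to the trough's floor.
- axle_tail (a point): Centre of the flat bare tail end of the axle (70 mm behind its middle); push here, along the housing's +x.
- axle_collar (a point): Centre of the orange collar, a disc 50 mm in diameter and 12 mm thick at the front end of the axle (64 mm ahead of its middle); its back face is 6 mm behind this point, its front face 6 mm ahead.
- black_tape_mid (a point): Bystander, to be left alone: roll of black tape lying flat, 80 mm across, 20 mm high; the point lies at its middle.
- green_tape_mid (a point): Bystander, to be left alone: roll of green tape lying flat, 66 mm across, 24 mm high; the point lies at its middle.
- pine_block_mid (a point): Bystander, to be left alone: pine offcut 90 x 45 x 30 mm; the point lies at its middle.
- screwdriver_mid (a point): Bystander, to be left alone: yellow-handled screwdriver, 170 mm long, lying; the point lies at its middle.
- meter_mid (a point): Bystander, to be left alone: grey hand-held meter 130 x 70 mm, 36 mm high, lying; the point lies at its middle.
- screw_jar_mid (a point): Bystander, to be left alone: small jar, 60 mm across, 75 mm high; the point lies at its middle.

How it is judged (in metres and radians):
On the way:
1. the axle has been pushed from behind until the collar's middle stands more than 20 mm out of the housing's front face, the tail still in the housing (x of axle_collar in the frame of housing above 0.02 m and x of axle_tail in the frame of housing below -0.02 m), for 0.1 s.
At the end, for the whole second after the job is handed in: The axle rests in the trough (under 0.02 m/s): tail at least 3 mm in front of the housing face, collar short of the trough's end, middle within 25 mm of the centre line and 28 to 50 mm above the bench, axis within 0.25 rad of the bore's; no bystander moved 30 mm (x of axle_tail in the frame of housing above 0.003 m and x of axle_collar in the frame of housing below 0.168 m and y of axle_center in the frame of housing between -0.025 and 0.025 m and z of axle_center in the frame of housing between 0.028 and 0.05 m and angle between the x axis of axle_center and the x axis of housing, either way round below 0.25 rad and linear speed of axle below 0.02 m/s and distance of each of black_tape_mid, green_tape_mid, pine_block_mid, screwdriver_mid, meter_mid, screw_jar_mid from where it was at the start of the episode below 0.03 m); the robot touches nothing.
It fails at once if the axle is cocked, swung or tipped more than 0.3 rad out of line with the bore (angle between the x axis of axle_center and the x axis of housing, either way round above 0.3 rad).
It fails at once if a bystander is moved 30 mm or more (distance of any of black_tape_mid, green_tape_mid, pine_block_mid, screwdriver_mid, meter_mid, screw_jar_mid from where it was at the start of the episode above 0.03 m).
It also fails if it takes over 45 s, if anything falls off the work surface, if the arm or the gripper's body presses on something with over 40 N, if the wrist force passes 120 N, or if a joint passes its speed limit or range.

## Working session

There is one attempt and no reset: what is moved stays moved. The work goes in short steps, Python scripts to look and compute and a tool call to move; the robot and the scene stay as the last step left them, time stands still between calls to the robot, and variables do not carry over. Pictures are saved under pics/ and viewed, and the job is handed in when it is done.

Besides the shell and the picture viewer there is one more tool, called as name([rows], argument=value, ...), one row to a line, values as JSON. drive_tool: Moves the arm, as the interface text tells. Its arguments: {"type":"object","properties":{"targets":{"type":"array"}},"required":["targets"]}

```bash
mkdir -p pics; ls
python3 - <<'E'
from bench import observe, grab_frame, calibration
import cv2,numpy as np
print(observe())
for n in ("scene","top","wrist"):
    p,d=grab_frame(n); cv2.imwrite(f"pics/{n}0.png",p[:,:,::-1]); np.savez(f"pics/{n}0.npz",p=p,d=d)
    print(n,calibration(n))
E
```

```text
pics
{'clock': 0.0, 'joint_positions': array([ 5.94491257e+01,  7.51656869e+00,  8.53293624e+01,  1.09490153e-03,
        8.72604411e+01, -4.89234420e+00]), 'qd': array([ 0.00304271,  0.03359475, -0.04304572, -0.10691018, -0.03813816,
        0.05712896]), 'joint_torque': array([-1.15652398e-03, -5.69394815e+01, -5.00551164e+01, -5.19425066e-04,
        1.50094862e-02,  1.85104113e-05]), 'position': array([0.25965978, 0.5406556 , 0.4036281 ]), 'tool_rot': array([[-9.01390173e-01,  4.33006737e-01, -9.60124806e-04],
       [ 4.33007765e-01,  9.01388790e-01, -1.58911194e-03],
       [ 1.77349563e-04, -1.84815138e-03, -9.99998276e-01]]), 'force': array([-0.49026624, -0.42885701, -0.13687522]), 'torque': array([-0.01019588,  0.02776256,  0.0249185 ]), 'gripper_width': 1.0034832162516738}
scene {'fov_y': 53.84188530736534, 'cx': 320.3664921125095, 'cy': 194.06699797516077, 'camera_from_world': array([[-0.62579482,  0.77998035,  0.00339035,  0.39219072],
       [ 0.4740293 ,  0.38376845, -0.79247587, -0.21882284],
       [-0.61941671, -0.49432017, -0.60989384,  1.38641911],
       [ 0.        ,  0.        ,  0.        ,  1.        ]])}
top {'fov_y': 42.30714170710575, 'cx': 320.3983000426649, 'cy': 203.24093535805045, 'camera_from_world': array([[ 0.01633843, -0.99981129,  0.01050862, -0.01650193],
       [-0.98194913, -0.01802552, -0.1882843 ,  0.60945843],
       [ 0.1884382 , -0.00724266, -0.98205834,  1.18580107],
       [ 0.        ,  0.        ,  0.        ,  1.        ]])}
wrist {'fov_y': 71.36876460094311, 'cx': 320.86955995042206, 'cy': 202.7883496087957, 'mount': array([[ 5.60485389e-05, -9.54528086e-01, -2.98120997e-01,
         7.53138740e-02],
       [ 9.99999901e-01, -7.80193781e-05,  4.37809554e-04,
         2.52159718e-05],
       [-4.41160731e-04, -2.98120993e-01,  9.54527988e-01,
         2.97961290e-02],
       [ 0.00000000e+00,  0.00000000e+00,  0.00000000e+00,
         1.00000000e+00]])}
```

View pics/scene0.png

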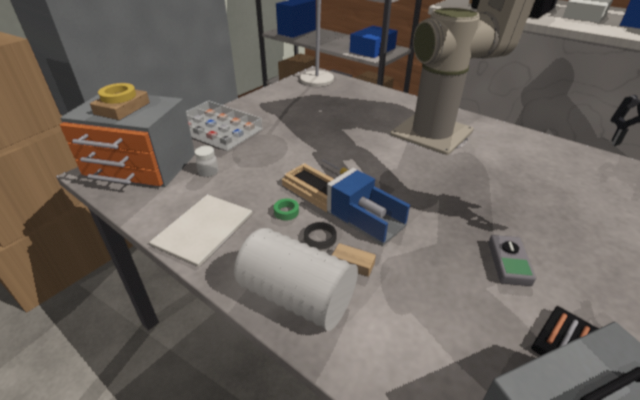

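View pics/top0.png

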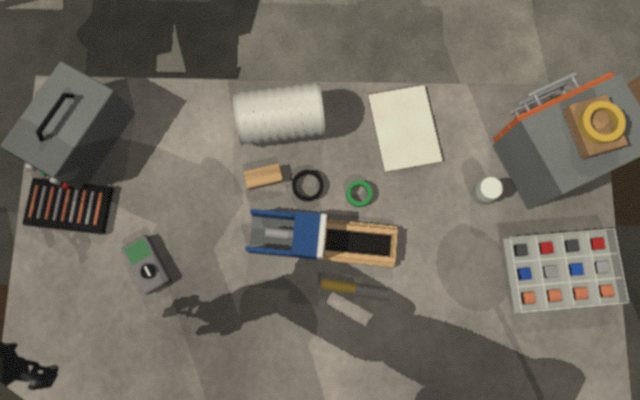

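View pics/wrist0.png

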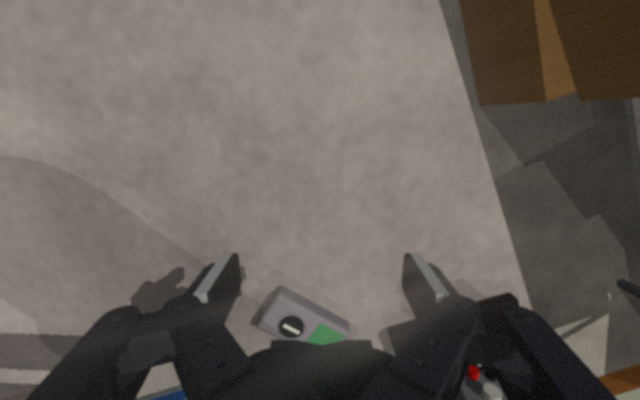

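The scene and top views agree. The housing is at top pixels (248–398, 210–265), with the trough to the image right (world −y) and the tail visible between the cheeks at about (280, 233). The tapes, pine block and screwdriver are close by. Next I measure its pose.

```bash
cat > h.py <<'E'
import numpy as np,cv2
from bench import observe, grab_frame, calibration
def K(c): 
    f=200/np.tan(np.radians(c['fov_y']/2)); return f,c['cx'],c['cy']
def w2c(n,st=None):
    c=calibration(n)
    if n!='wrist': return c,c['camera_from_world']
    T=np.eye(4);T[:3,:3]=st['tool_rot'];T[:3,3]=st['position']
    return c,np.linalg.inv(T@c['mount'])
def ray(n,uv,z,st=None):
    c,M=w2c(n,st);f,cx,cy=K(c);uv=np.atleast_2d(np.asarray(uv,float))
    d=np.c_[(uv[:,0]-cx)/f,(uv[:,1]-cy)/f,np.ones(len(uv))]
    R=M[:3,:3];o=-R.T@M[:3,3];D=d@R
    return o+D*((z-o[2])/D[:,2])[:,None]
def cloud(n,d,st=None):
    c,M=w2c(n,st);f,cx,cy=K(c);v,u=np.mgrid[:400,:640]
    P=np.stack([(u-cx)/f*d,(v-cy)/f*d,d],-1)
    return (P-M[:3,3])@M[:3,:3]
def proj(n,X,st=None):
    c,M=w2c(n,st);f,cx,cy=K(c);X=np.atleast_2d(X)@M[:3,:3].T+M[:3,3]
    return np.c_[X[:,0]/X[:,2]*f+cx,X[:,1]/X[:,2]*f+cy]
E
python3 - <<'E'
from h import *
for n in("top","scene"):
    z=np.load(f"pics/{n}0.npz");p,d=z['p'],z['d'];W=cloud(n,d)
    hsv=cv2.cvtColor(p,cv2.COLOR_RGB2HSV)
    m=(hsv[...,0]>100)&(hsv[...,0]<125)&(hsv[...,1]>120)&(d>0)
    m=m&(abs(W[...,0]-.48)<.2)&(abs(W[...,1]-.05)<.25)
    t=m&(W[...,2]>.08)
    print(n,m.sum(),t.sum(),np.percentile(W[m][:,2],[1,50,99]))
    P=W[t]; print(cv2.minAreaRect(P[:,:2].astype(np.float32)), np.median(P[:,2]))
    P=W[m]; print(cv2.minAreaRect(P[:,:2].astype(np.float32)))
    # bench
    b=(W[...,0]>.3)&(W[...,0]<.7)&(d>0)&(abs(W[...,1])<.4); print('bench z',np.median(W[b][:,2]))
z=np.load("pics/top0.npz");p=z['p']
cv2.imwrite("pics/topcrop.png",cv2.resize(p[150:310,230:410,::-1],None,fx=4,fy=4,interpolation=cv2.INTER_CUBIC)[:600])
E
```

```text
top 1447 1020 [0.05151491 0.09305447 0.09934751]
((0.5303411483764648, 0.029133088886737823), (0.055295802652835846, 0.09927870333194733), 85.3372573852539) 0.09436688982752722
((0.5349346399307251, 0.08240529894828796), (0.16222701966762543, 0.09979549050331116), 85.34944152832031)
bench z 0.0011424755651023395
scene 2149 672 [0.01425728 0.06691673 0.09432711]
((0.5329360961914062, 0.030724134296178818), (0.05898971110582352, 0.10211450606584549), 85.81376647949219) 0.09208829297063188
((0.4964336156845093, 0.08690944314002991), (0.16834640502929688, 0.183927983045578), 85.43299102783203)
bench z -0.001077221987694271
```

View pics/topcrop.png

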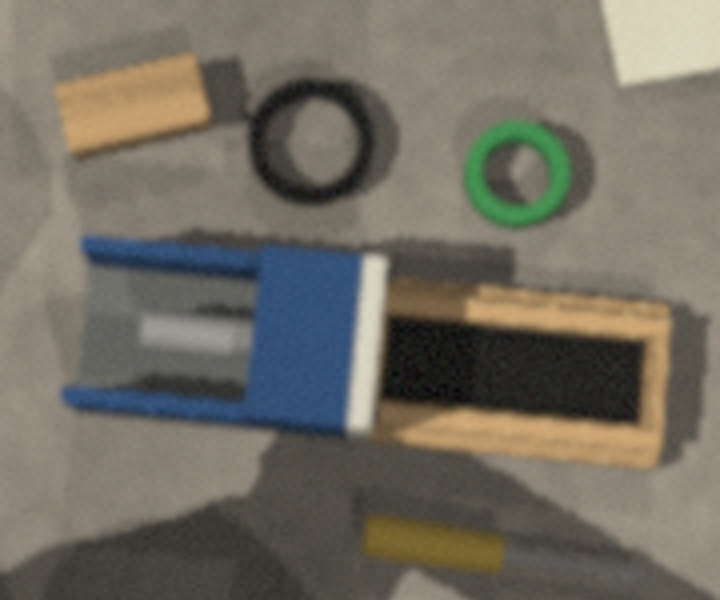

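Run:
```python
from h import *
for n in("top","scene"):
    z=np.load(f"pics/{n}0.npz");p,d=z['p'],z['d'];W=cloud(n,d)
    c,M=w2c(n);print(n,'cam',-M[:3,:3].T@M[:3,3])
    roi=(abs(W[...,0]-.53)<.09)&(abs(W[...,1]-.0)<.12)&(d>0)
    t=(roi&(W[...,2]>.083)).astype(np.uint8)
    k,l,s,ce=cv2.connectedComponentsWithStats(t); i=1+np.argmax(s[1:,4]); t=(l==i)
    v,u=np.nonzero(t); P=ray(n,np.c_[u,v],.094)
    r=cv2.minAreaRect(P[:,:2].astype(np.float32)); print('blk',s[i],r)
    # trough rails by depth
    roi=(abs(W[...,0]-.51)<.08)&(W[...,1]<-.02)&(W[...,1]>-.24)&(d>0)
    hsv=cv2.cvtColor(p,cv2.COLOR_RGB2HSV)
    a=roi&(W[...,2]>.028)&(W[...,2]<.045)
    k,l,s,ce=cv2.connectedComponentsWithStats(a.astype(np.uint8)); i=1+np.argmax(s[1:,4]); a=l==i
    v,u=np.nonzero(a);P=ray(n,np.c_[u,v],.034); print('trough',s[i],cv2.minAreaRect(P[:,:2].astype(np.float32)))
z=np.load("pics/top0.npz");W=cloud('top',z['d'])
for (u,v) in [(190,205)]: pass
# tail: steel region between cheeks
W=W;sel=(abs(W[...,0]-.535)<.03)&(W[...,1]>.06)&(W[...,1]<.17)&(W[...,2]>.045)
P=W[sel];print('tail',P.shape,P.min(0),P.max(0),np.median(P,0)); print(cv2.minAreaRect(P[:,:2].astype(np.float32)))
```

```text
top cam [0.37527658 0.00307535 1.2794507 ]
blk [ 291  212   37   46 1388] ((0.5296149253845215, 0.018676700070500374), (0.0767078623175621, 0.10078711807727814), 85.28702545166016)
trough [326 223  72  40 813] ((0.518844485282898, -0.1042911633849144), (0.17423836886882782, 0.08230620622634888), 85.52783966064453)
scene cam [1.20793053 0.46341118 0.67082699]
blk [328 168  47  31 812] ((0.5378884673118591, 0.02660827897489071), (0.08061830699443817, 0.10874947160482407), 85.2843246459961)
trough [284 164  50  36 365] ((0.5238996148109436, -0.10627400875091553), (0.16312189400196075, 0.08384116739034653), 85.27489471435547)
tail (276, 3) [0.52233465 0.06009075 0.04685018] [0.5486513  0.12460108 0.06667658] [0.53491116 0.09146744 0.05915069]
((0.5360978841781616, 0.09209834039211273), (0.06537420302629471, 0.02395550347864628), 85.74625396728516)
```

Two views and two features, the block top and the trough outline, put the front face at about (0.526, −0.017). The draw direction is about (−0.082, −0.997). First I turn the tool so its jaws lie across the bore.

drive_tool([
  {"gripper": 0, "turn": 8.5},
  {"gripper": 0, "turn": 8.5},
  {"gripper": 0, "turn": 8.5},
  {"gripper": 0, "turn": 8.5},
  {"gripper": 0, "turn": 8.5},
])

```text
invalid input
```

```bash
cat >> h.py <<'E'
O=np.array([.5263,-.0170,0]);th=np.radians(85.3)
u=-np.array([np.cos(th),np.sin(th),0]);v=np.array([-u[1],u[0],0]);v=np.cross([0,0,1],u)
def hw(x,y,z): return O+u*x+v*y+np.array([0,0,z])
def go(x,y,z,tip=.173):
    """tool shift (cm) to put the point 'tip' ahead of TCP at housing coords"""
    s=observe();R=s['tool_rot'];G=hw(x,y,z)
    want=np.c_[-u,v,[0,0,-1.]]  # x,y,z axes
    p=s['position']+R[:,2]*tip; r=p-O
    print('t %.2f tip in housing mm'%s['clock'],np.round(1e3*np.array([r@u,r@v,r[2]]),1),'F',np.round([s['force']@u,s['force']@v,s['force'][2]],1),'w',round(s['gripper_width']*8.54,2))
    print('shift cm',np.round(100*R.T@(G-p),2))
    D=R.T@want; print('turn',np.degrees(np.arctan2(D[1,0],D[0,0])).round(2),'tilt',np.degrees(np.arccos(-R[2,2])).round(2))
E
python3 -c "
from h import *
go(-.175,0,.15)"
```

```text
t 0.15 tip in housing mm [-533.8 -311.6  230.9] F [ 0.1  0.2 -0.5] w 8.57
shift cm [-41.93 -22.35   8.11]
turn 69.04 tilt 0.08
```

drive_tool([
  {"gripper": 0, "x": 0, "y": 0, "z": 0, "turn": 8.5},
  {"gripper": 0, "x": 0, "y": 0, "z": 0, "turn": 8.5},
  {"gripper": 0, "x": 0, "y": 0, "z": 0, "turn": 8.5},
  {"gripper": 0, "x": 0, "y": 0, "z": 0, "turn": 8.5},
  {"gripper": 0, "x": 0, "y": 0, "z": 0, "turn": 8.5},
])

```text
clock: 0.65
position: [0.2594, 0.5402, 0.4014]
tool_rot: [[-0.361, 0.932, -0.003], [0.932, 0.361, -0.005], [-0.003, -0.004, -1.0]]
force: [1.3, -0.8, 1.0]
gripper_width: 0.144
```

drive_tool([
  {"gripper": 0, "x": 0, "y": 0, "z": 0, "turn": 8.5},
  {"gripper": 0, "x": 0, "y": 0, "z": 0, "turn": 8.5},
  {"gripper": 0, "x": 0, "y": 0, "z": 0, "turn": 8.5},
  {"gripper": 0, "x": 0, "y": 0, "z": 0, "turn": 0},
])

```text
clock: 1.05
position: [0.2592, 0.5399, 0.3996]
tool_rot: [[0.083, 0.997, -0.004], [0.997, -0.083, -0.008], [-0.008, -0.004, -1.0]]
force: [0.2, 0.3, 0.6]
gripper_width: 0.002
```

```bash
python3 -c "
from h import *
go(-.185,0,.15)"
```

```text
t 1.05 tip in housing mm [-531.7 -312.5  226.6] F [-0.3  0.1  0.6] w 0.02
shift cm [-34.58  31.32   7.81]
turn -0.06 tilt 0.51
```

drive_tool([
  {"gripper": 0, "x": -3.4, "y": 3.1, "z": 0, "turn": 0},
  {"gripper": 0, "x": -3.4, "y": 3.1, "z": 0, "turn": 0},
  {"gripper": 0, "x": -3.4, "y": 3.1, "z": 0, "turn": 0},
  {"gripper": 0, "x": -3.4, "y": 3.1, "z": 0, "turn": 0},
  {"gripper": 0, "x": -3.4, "y": 3.1, "z": 0, "turn": 0},
])

```text
clock: 1.55
position: [0.4015, 0.3576, 0.3983]
tool_rot: [[0.048, 0.999, -0.007], [0.999, -0.048, -0.008], [-0.008, -0.006, -1.0]]
force: [0.9, -0.3, -0.4]
gripper_width: -0.003
```

```bash
python3 -c "
from h import *
go(-.185,0,.15)"
```

```text
t 1.55 tip in housing mm [-361.7 -156.2  225.3] F [ 0.2  0.9 -0.4] w -0.02
shift cm [-18.13  15.05   7.58]
turn 1.96 tilt 0.58
```

drive_tool([
  {"gripper": 0, "x": -3.4, "y": 2.8, "z": 0.5, "turn": -1.0},
  {"gripper": 0, "x": -3.4, "y": 2.8, "z": 0.5, "turn": -0.5},
  {"gripper": 0, "x": -3.4, "y": 2.8, "z": 0.5, "turn": -0.5},
  {"gripper": 0, "x": -3.4, "y": 2.8, "z": 0.5, "turn": -0.5},
  {"gripper": 0, "x": -3.4, "y": 2.8, "z": 0.5, "turn": 0},
])

```text
clock: 2.05
position: [0.5435, 0.1774, 0.3741]
tool_rot: [[-0.024, 1.0, -0.004], [1.0, 0.024, -0.006], [-0.006, -0.004, -1.0]]
force: [0.0, -0.1, 0.1]
gripper_width: -0.001
```

```bash
python3 -c "
from h import *
go(-.185,0,.15)
st=observe();p,d=grab_frame('wrist');cv2.imwrite('pics/w1.png',p[:,:,::-1])
print(st['position'],np.round(proj('wrist',[hw(-.1425,0,.05),hw(-.1425,0,.062),hw(-.073,0,.094),hw(-.182,.04,.07),hw(-.182,-.04,.07)],st)))
"
```

```text
t 2.05 tip in housing mm [-194.     0.5  201.1] F [0.1 0.  0.1] w -0.01
shift cm [-0.86 -0.13  5.11]
turn 6.07 tilt 0.43
[0.54346389 0.1773837  0.37406631] [[316. 231.]
 [315. 236.]
 [308. 307.]
 [357. 208.]
 [280. 200.]]
```

View pics/w1.png

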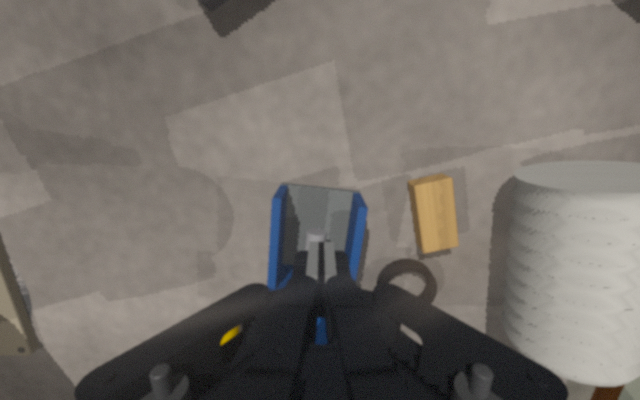

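The tail end shows at (319, 237), within a few pixels of my prediction of (316, 236). The cheek ends match too. I correct the yaw and descend behind the tail.

drive_tool([
  {"gripper": 0, "x": 0, "y": 0, "z": 2, "turn": 6},
  {"gripper": 0, "x": 0.8, "y": 0, "z": 2, "turn": 0},
  {"gripper": 0, "x": 0, "y": 0, "z": 2, "turn": 0},
])

```text
clock: 2.4
position: [0.5506, 0.1758, 0.3142]
tool_rot: [[0.081, 0.997, 0.003], [0.997, -0.081, -0.009], [-0.009, 0.003, -1.0]]
force: [-0.3, 0.0, -0.4]
gripper_width: 0.003
```

```bash
python3 -c "
from h import *
go(-.178,0,.04)"
```

```text
t 2.40 tip in housing mm [-192.6    9.   141.2] F [ 0.  -0.3 -0.4] w 0.02
shift cm [-1.37 -0.93 10.13]
turn 0.04 tilt 0.54
```

drive_tool([
  {"gripper": 0, "x": -0.7, "y": -0.9, "z": 2, "turn": 0},
  {"gripper": 0, "x": -0.5, "y": 0, "z": 2, "turn": 0},
  {"gripper": 0, "x": 0, "y": 0, "z": 1.5, "turn": 0},
])

```text
clock: 2.7
position: [0.54, 0.1636, 0.2556]
tool_rot: [[0.068, 0.998, 0.001], [0.998, -0.068, -0.009], [-0.009, 0.001, -1.0]]
force: [0.5, 1.0, -0.3]
gripper_width: 0.0
```

```bash
python3 -c "
from h import *
go(-.178,0,.04)"
```

```text
t 2.70 tip in housing mm [-179.5   -0.9   82.6] F [-1.   0.4 -0.3] w 0.0
shift cm [-0.11  0.08  4.26]
turn 0.82 tilt 0.54
```

drive_tool([
  {"gripper": 0, "x": 0, "y": 0.1, "z": 1.5, "turn": 0.8},
  {"gripper": 0, "x": 0, "y": 0, "z": 1.5, "turn": 0},
  {"gripper": 0, "x": 0, "y": 0, "z": 1.2, "turn": 0},
])

```text
clock: 3.0
position: [0.5411, 0.1635, 0.2107]
tool_rot: [[0.078, 0.997, 0.001], [0.997, -0.078, -0.009], [-0.009, 0.001, -1.0]]
force: [0.3, -0.5, -0.6]
gripper_width: -0.002
```

```bash
python3 -c "
from h import *
go(-.154,0,.038)
st=observe();p,d=grab_frame('wrist');cv2.imwrite('pics/w2.png',p[:,:,::-1])"
```

```text
t 3.00 tip in housing mm [-179.6    0.3   37.7] F [ 0.5  0.3 -0.6] w -0.02
shift cm [-2.56 -0.04 -0.01]
turn 0.23 tilt 0.53
```

View pics/w2.png

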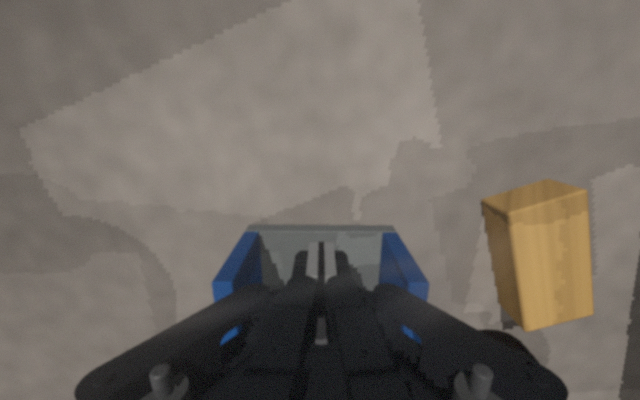

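The fingers (column 320) sit midway between the cheeks (columns 260–383). I push along the bore.

drive_tool([
  {"gripper": 0, "x": -1.2, "y": 0, "z": 0, "turn": 0},
  {"gripper": 0, "x": -1.0, "y": 0, "z": 0, "turn": 0},
  {"gripper": 0, "x": -1.0, "y": 0, "z": 0, "turn": 0},
  {"gripper": 0, "x": -1.0, "y": 0, "z": 0, "turn": 0},
])

```text
clock: 3.45
position: [0.5373, 0.1199, 0.2096]
tool_rot: [[0.075, 0.997, -0.001], [0.997, -0.075, -0.008], [-0.008, -0.0, -1.0]]
force: [0.6, 2.7, -0.9]
gripper_width: 0.005
```

```bash
python3 -c "
from h import *
go(-.098,0,.038)"
```

```text
t 3.45 tip in housing mm [-135.9   -0.2   36.6] F [-2.7  0.3 -0.9] w 0.05
shift cm [-3.79 -0.   -0.11]
turn 0.37 tilt 0.47
```

drive_tool([
  {"gripper": 0, "x": -1.0, "y": 0, "z": -0.1, "turn": 0.4},
  {"gripper": 0, "x": -1.0, "y": 0, "z": 0, "turn": 0},
  {"gripper": 0, "x": -1.0, "y": 0, "z": 0, "turn": 0},
  {"gripper": 0, "x": -0.7, "y": 0, "z": 0, "turn": 0},
  {"gripper": 0, "x": 0, "y": 0, "z": 0, "turn": 0},
])

```text
clock: 3.95
position: [0.5341, 0.0779, 0.2125]
tool_rot: [[0.086, 0.996, 0.001], [0.996, -0.086, -0.007], [-0.007, 0.002, -1.0]]
force: [-0.0, 1.1, -0.1]
gripper_width: -0.001
```

```bash
python3 -c "
from h import *
go(-.098,0,.038)
for n in ('top','scene'):
  p,d=grab_frame(n);cv2.imwrite(f'pics/{n}1.png',cv2.resize(p[130:280,210:430,::-1],None,fx=3.5,fy=3.5))"
```

```text
t 3.95 tip in housing mm [-94.    0.3  39.5] F [-1.1 -0.1 -0.1] w -0.01
shift cm [ 0.4  -0.03  0.15]
turn -0.24 tilt 0.43
```

View pics/top1.png

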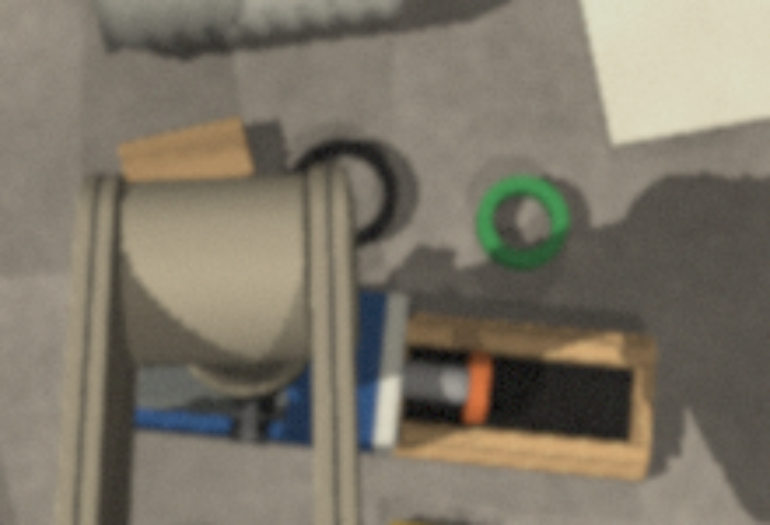

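View pics/scene1.png

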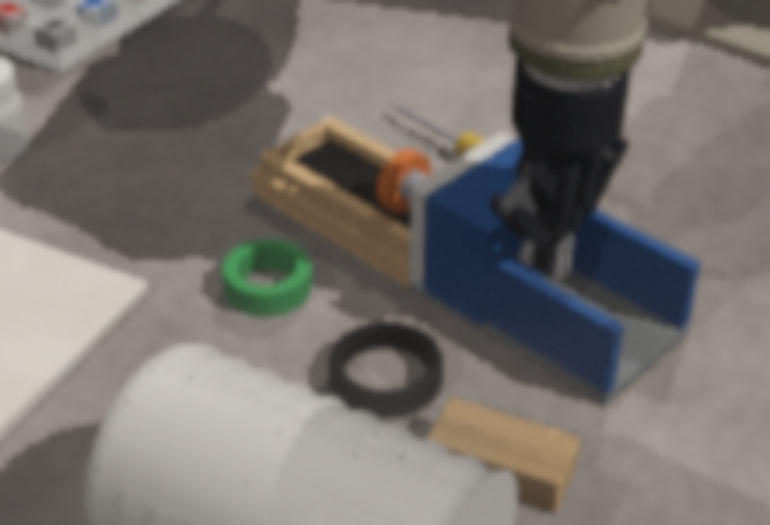

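The collar now stands well clear, at top-crop (470–492, 355–425). Tool geometry puts its back face near x = +45 mm. I back off and raise the tool.

drive_tool([
  {"gripper": 0, "x": 0.8, "y": 0, "z": 0, "turn": 0},
  {"gripper": 0, "x": 0.4, "y": 0, "z": -2, "turn": 0},
  {"gripper": 0, "x": 0, "y": 0, "z": -4, "turn": 0},
  {"gripper": 0, "x": 0, "y": 0, "z": -4, "turn": 0},
  {"gripper": 3.4, "x": 0, "y": 0, "z": -2, "turn": 0},
])

```text
clock: 4.55
position: [0.5337, 0.0947, 0.3319]
tool_rot: [[0.084, 0.996, -0.008], [0.996, -0.084, -0.009], [-0.009, -0.007, -1.0]]
force: [0.2, 0.1, 0.1]
gripper_width: 0.153
```

```bash
python3 -c "
from h import *
go(.022,0,.14)"
```

```text
t 4.55 tip in housing mm [-110.4   -3.   159. ] F [-0.1  0.2  0.1] w 1.31
shift cm [-13.22   0.34   2.02]
turn -0.14 tilt 0.66
```

drive_tool([
  {"gripper": 3.4, "x": -4, "y": 0.3, "z": 0, "turn": 0},
  {"gripper": 3.4, "x": -4, "y": 0, "z": 0, "turn": 0},
  {"gripper": 3.4, "x": -4, "y": 0, "z": 0, "turn": 0},
  {"gripper": 3.4, "x": -1, "y": 0, "z": 0, "turn": 0},
  {"gripper": 3.4, "x": 0, "y": 0, "z": 0, "turn": 0},
])

```text
clock: 5.05
position: [0.5287, -0.0338, 0.3409]
tool_rot: [[0.077, 0.997, 0.006], [0.997, -0.077, -0.009], [-0.009, 0.006, -1.0]]
force: [0.1, -0.2, 0.1]
gripper_width: 0.401
```

```bash
python3 -c "
from h import *
go(.022,0,.09)
st=observe();p,d=grab_frame('wrist');cv2.imwrite('pics/w3.png',p[:,:,::-1])
p,d=grab_frame('top');cv2.imwrite('pics/top2.png',cv2.resize(p[130:280,210:430,::-1],None,fx=3.5,fy=3.5))"
```

```text
t 5.05 tip in housing mm [ 18.1   4.9 168. ] F [0.2 0.2 0.1] w 3.42
shift cm [-0.32 -0.54  7.8 ]
turn 0.28 tilt 0.63
```

View pics/w3.png

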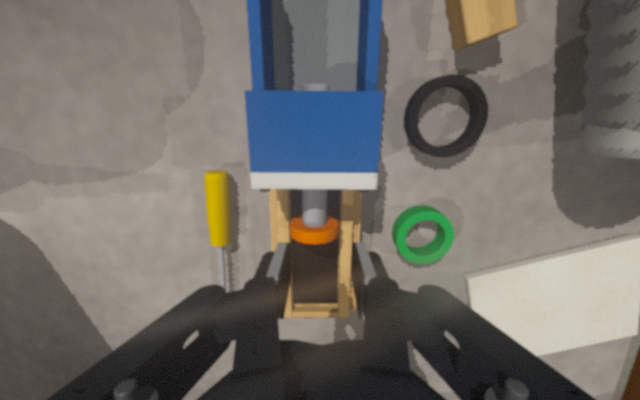

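View pics/top2.png

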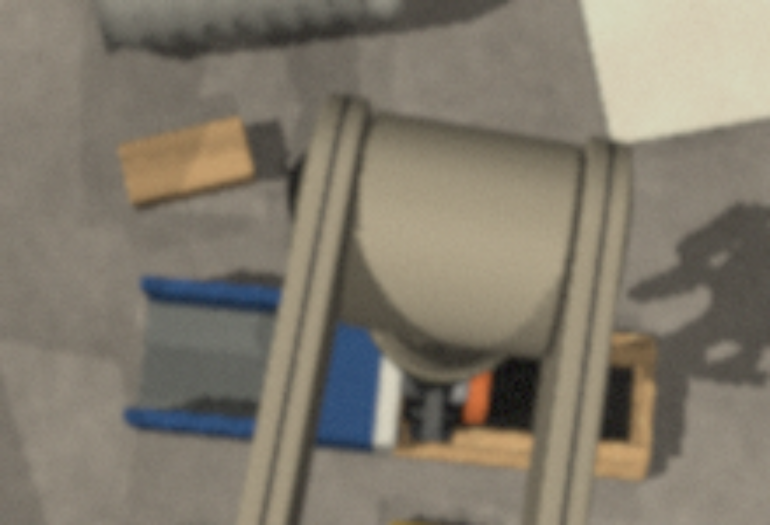

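```bash
python3 -c "
from h import *
st=observe()
X=[hw(.045,0,.075),hw(.045,25e-3,.05),hw(.045,-25e-3,.05),hw(0,.05,.094),hw(0,-.05,.094),hw(0,0,.062)]
print(proj('wrist',X,st).round())
p=cv2.imread('pics/w3.png');h=cv2.cvtColor(p,cv2.COLOR_BGR2HSV)
m=(h[...,0]<14)&(h[...,1]>150)&(h[...,2]>120);m[:200]=0;m[260:]=0
v,uu=np.nonzero(m);print(uu.min(),uu.max(),v.min(),v.max())
def H(P):return [(1e3*np.array([(q-O)@globals()['u'],(q-O)@globals()['v']])).round(1) for q in P]
print('collar sides',H(ray('wrist',[[uu.min(),230],[uu.max(),230]],.05,st)))
print('front corners',H(ray('wrist',[[251,187],[377,187]],.094,st)))
"
```

```text
[[314. 234.]
 [339. 223.]
 [290. 223.]
 [375. 192.]
 [251. 192.]
 [314. 183.]]
290 338 218 244Traceback (most recent call last):
  File "<string>", line 10, in <module>
    print('collar sides',H(ray('wrist',[[uu.min(),230],[uu.max(),230]],.05,st)))
                         ~^^^^^^^^^^^^^^^^^^^^^^^^^^^^^^^^^^^^^^^^^^^^^^^^^^^^^
  File "<string>", line 9, in H
    def H(P):return [(1e3*np.array([(q-O)@globals()['u'],(q-O)@globals()['v']])).round(1) for q in P]
                                                         ~~~~~^~~~~~~~~~~~~~~
ValueError: matmul: Input operand 1 has a mismatch in its core dimension 0, with gufunc signature (n?,k),(k,m?)->(n?,m?) (size 339 is different from 3)
```

Laterally the model matches the collar (290–338 seen, 290–339 predicted). Along x everything sits about 4 px nearer the block, so I aim for the middle of the gap, x ≈ 20 mm.

drive_tool([
  {"gripper": 3.4, "x": -0.2, "y": -0.5, "z": 2, "turn": 0.2},
  {"gripper": 3.4, "x": 0, "y": 0, "z": 2.5, "turn": 0},
  {"gripper": 3.4, "x": 0, "y": 0, "z": 2, "turn": 0},
  {"gripper": 3.4, "x": 0, "y": 0, "z": 0.3, "turn": 0},
])

```text
clock: 5.55
position: [0.5252, -0.0286, 0.2719]
tool_rot: [[0.073, 0.997, 0.008], [0.997, -0.073, -0.008], [-0.007, 0.009, -1.0]]
force: [-0.4, -0.0, -0.4]
gripper_width: 0.395
```

```bash
python3 -c "
from h import *
go(.020,0,.040)
st=observe();p,d=grab_frame('wrist');cv2.imwrite('pics/w4.png',p[:,:,::-1])"
```

```text
t 5.55 tip in housing mm [12.9  1.3 98.9] F [ 0.1 -0.4 -0.4] w 3.37
shift cm [-0.67 -0.19  5.89]
turn 0.51 tilt 0.64
```

View pics/w4.png

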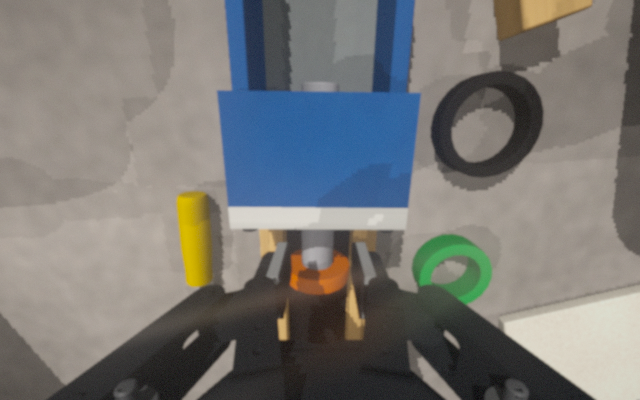

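drive_tool([
  {"gripper": 3.4, "x": -0.8, "y": -0.2, "z": 0, "turn": 0.5},
  {"gripper": 3.4, "x": 0, "y": 0, "z": 1, "turn": 0},
])

```text
clock: 5.8
position: [0.5243, -0.0357, 0.2652]
tool_rot: [[0.08, 0.997, 0.013], [0.997, -0.08, -0.008], [-0.007, 0.013, -1.0]]
force: [1.1, 0.5, 0.1]
gripper_width: 0.395
```

```bash
python3 -c "
from h import *
go(.020,0,.040)"
```

```text
t 5.80 tip in housing mm [20.   1.8 92.2] F [-0.6  1.1  0.1] w 3.38
shift cm [ 0.04 -0.25  5.22]
turn 0.11 tilt 0.88
```

drive_tool([
  {"gripper": 3.4, "x": 0, "y": -0.2, "z": 1.5, "turn": 0},
  {"gripper": 3.4, "x": 0, "y": 0, "z": 1.5, "turn": 0},
  {"gripper": 3.4, "x": 0, "y": 0, "z": 1.0, "turn": 0},
])

```text
clock: 6.1
position: [0.5236, -0.0361, 0.2245]
tool_rot: [[0.081, 0.997, 0.017], [0.997, -0.081, -0.009], [-0.007, 0.018, -1.0]]
force: [-0.2, -0.4, -0.2]
gripper_width: 0.4
```

```bash
python3 -c "
from h import *
go(.020,0,.040)"
```

```text
t 6.10 tip in housing mm [20.5  2.  51.6] F [ 0.5 -0.2 -0.2] w 3.42
shift cm [ 0.06 -0.22  1.15]
turn 0.07 tilt 1.12
```

drive_tool([
  {"gripper": 3.4, "x": 0, "y": -0.2, "z": 0.8, "turn": 0},
  {"gripper": 3.4, "x": 0, "y": 0, "z": 0.4, "turn": 0},
  {"gripper": 3.4, "x": -1, "y": 0, "z": 0, "turn": 0},
])

```text
clock: 6.4
position: [0.5198, -0.0456, 0.2093]
tool_rot: [[0.08, 0.997, 0.014], [0.997, -0.08, -0.008], [-0.007, 0.015, -1.0]]
force: [0.6, -0.9, 0.4]
gripper_width: 0.399
```

```bash
python3 -c "
from h import *
go(.038,0,.040)
p,d=grab_frame('scene');cv2.imwrite('pics/scene3.png',cv2.resize(p[130:280,210:430,::-1],None,fx=3.5,fy=3.5))"
```

```text
t 6.40 tip in housing mm [30.2 -1.6 36.3] F [0.9 0.7 0.4] w 3.41
shift cm [-0.78  0.17 -0.36]
turn 0.11 tilt 0.92
```

View pics/scene3.png

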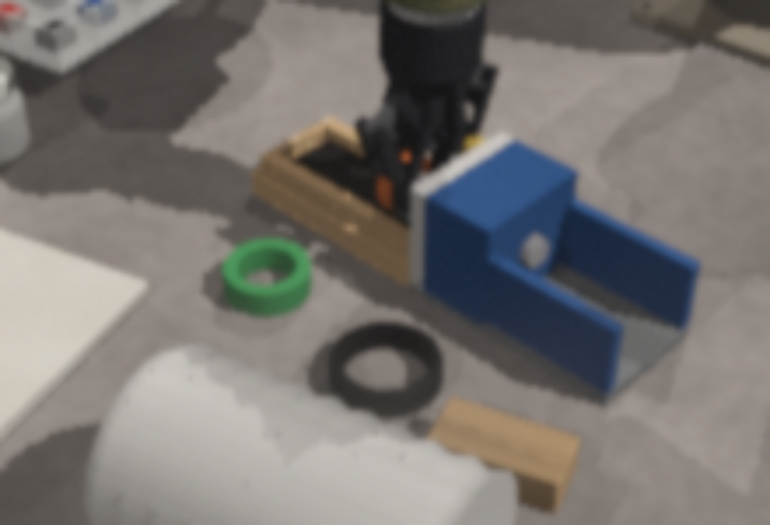

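The orange collar shows just in front of the fingers, and they read no force. I draw it out in small steps, checking the line and the force.

drive_tool([
  {"gripper": 3.4, "x": -0.8, "y": 0.15, "z": -0.3, "turn": 0},
  {"gripper": 3.4, "x": -0.8, "y": 0, "z": 0, "turn": 0},
  {"gripper": 3.4, "x": -1, "y": 0, "z": 0, "turn": 0},
  {"gripper": 3.4, "x": -1, "y": 0, "z": 0, "turn": 0},
])

```text
clock: 6.85
position: [0.5186, -0.0852, 0.2145]
tool_rot: [[0.08, 0.997, 0.016], [0.997, -0.08, -0.007], [-0.005, 0.016, -1.0]]
force: [0.1, 4.0, -1.3]
gripper_width: 0.397
```

```bash
python3 -c "
from h import *
go(.130,0,.040)
st=observe();p,d=grab_frame('wrist');cv2.imwrite('pics/w5.png',p[:,:,::-1])"
```

```text
t 6.85 tip in housing mm [69.5  0.7 41.5] F [-4.  -0.2 -1.3] w 3.39
shift cm [-6.05 -0.09  0.18]
turn 0.11 tilt 0.97
```

View pics/w5.png

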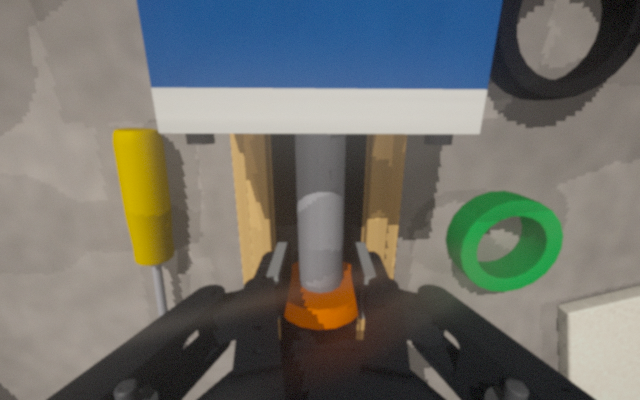

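It draws evenly at 4 N, with the shaft straight at column 320 between the fingers. I continue.

drive_tool([
  {"gripper": 3.4, "x": -1, "y": 0, "z": 0.1, "turn": 0},
  {"gripper": 3.4, "x": -1, "y": 0, "z": 0, "turn": 0},
  {"gripper": 3.4, "x": -1, "y": 0, "z": 0, "turn": 0},
  {"gripper": 3.4, "x": -0.8, "y": 0, "z": 0, "turn": 0},
])

```text
clock: 7.3
position: [0.5156, -0.1269, 0.2146]
tool_rot: [[0.081, 0.997, 0.017], [0.997, -0.081, -0.007], [-0.006, 0.018, -1.0]]
force: [0.8, 3.6, 0.2]
gripper_width: 0.397
```

```bash
python3 -c "
from h import *
go(.132,0,.040)
st=observe();p,d=grab_frame('wrist');cv2.imwrite('pics/w6.png',p[:,:,::-1])"
```

```text
t 7.30 tip in housing mm [111.4   1.4  41.6] F [-3.7  0.5  0.2] w 3.39
shift cm [-2.06 -0.14  0.17]
turn 0.04 tilt 1.07
```

View pics/w6.png

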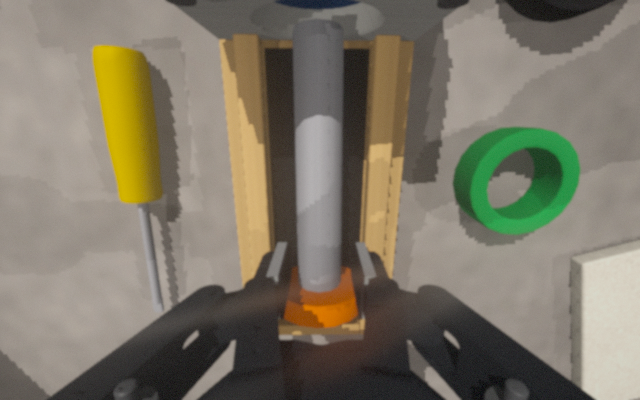

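The tail end is coming out into the recess (around (318, 30)), and the axle is still straight. I make the last couple of centimetres gently.

drive_tool([
  {"gripper": 3.4, "x": -0.7, "y": -0.1, "z": 0, "turn": 0},
  {"gripper": 3.4, "x": -0.7, "y": 0, "z": 0, "turn": 0},
  {"gripper": 3.4, "x": -0.5, "y": 0, "z": 0, "turn": 0},
  {"gripper": 3.4, "x": 0, "y": 0, "z": 0, "turn": 0},
])

```text
clock: 7.75
position: [0.5128, -0.1489, 0.2149]
tool_rot: [[0.083, 0.996, 0.018], [0.997, -0.082, -0.008], [-0.007, 0.018, -1.0]]
force: [-0.6, -0.2, -0.1]
gripper_width: 0.399
```

```bash
python3 -c "
from h import *
go(.132,0,.040)
st=observe();p,d=grab_frame('wrist');cv2.imwrite('pics/w7.png',p[:,:,::-1])"
```

```text
t 7.75 tip in housing mm [133.8   0.5  41.9] F [ 0.3 -0.5 -0.1] w 3.41
shift cm [ 0.18 -0.06  0.19]
turn -0.03 tilt 1.12
```

View pics/w7.png

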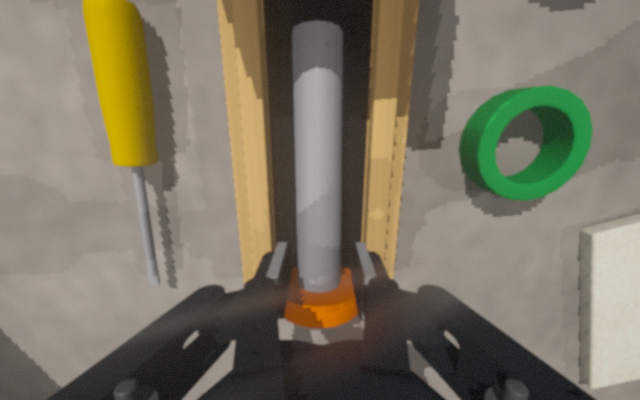

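The tail (318, 25) is out, with trough floor visible beyond it, and the force is near zero. I open a little, back off 3 mm and rise.

drive_tool([
  {"gripper": 4.4, "x": 0.3, "y": 0, "z": 0, "turn": 0},
  {"gripper": 4.4, "x": 0, "y": 0, "z": 0, "turn": 0},
  {"gripper": 4.4, "x": 0, "y": 0, "z": -1.5, "turn": 0},
  {"gripper": 4.4, "x": 0, "y": 0, "z": -3, "turn": 0},
  {"gripper": 4.4, "x": 0, "y": 0, "z": -4, "turn": 0},
])

```text
clock: 8.3
position: [0.5092, -0.1436, 0.2975]
tool_rot: [[0.082, 0.997, 0.007], [0.997, -0.082, -0.005], [-0.005, 0.007, -1.0]]
force: [0.9, -0.7, -0.2]
gripper_width: 0.518
```

drive_tool([
  {"gripper": 4.4, "x": 0, "y": 0, "z": -4, "turn": 0},
  {"gripper": 4.4, "x": 3, "y": -3, "z": -3, "turn": 0},
  {"gripper": 4.4, "x": 3, "y": -3.5, "z": 0, "turn": 0},
  {"gripper": 4.4, "x": 3, "y": -3.5, "z": 0, "turn": 0},
  {"gripper": 4.4, "x": 0, "y": 0, "z": 0, "turn": 0},
])

```text
clock: 8.8
position: [0.4166, -0.0451, 0.38]
tool_rot: [[0.083, 0.996, 0.024], [0.997, -0.082, -0.011], [-0.009, 0.025, -1.0]]
force: [-0.3, -0.3, 0.6]
gripper_width: 0.513
```

Run:
```python
from h import *
go(.02,0,.15)
for n in ('top','scene','wrist'):
  st=observe();p,d=grab_frame(n);cv2.imwrite(f'pics/{n}9.png',p[:,:,::-1]); np.savez(f'pics/{n}9.npz',p=p,d=d,R=st['tool_rot'],t=st['position'])
```

```text
t 8.80 tip in housing mm [  38.5 -102.7  207.1] F [ 0.3 -0.2  0.6] w 4.38
shift cm [ 1.91 10.13  5.95]
turn -0.03 tilt 1.5
```

View pics/top9.png

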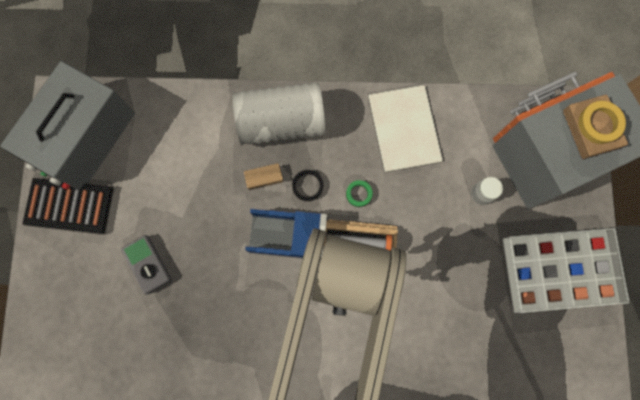

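View pics/scene9.png

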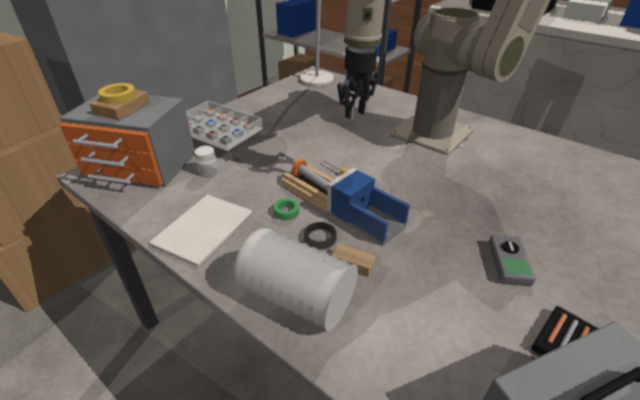

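View pics/wrist9.png

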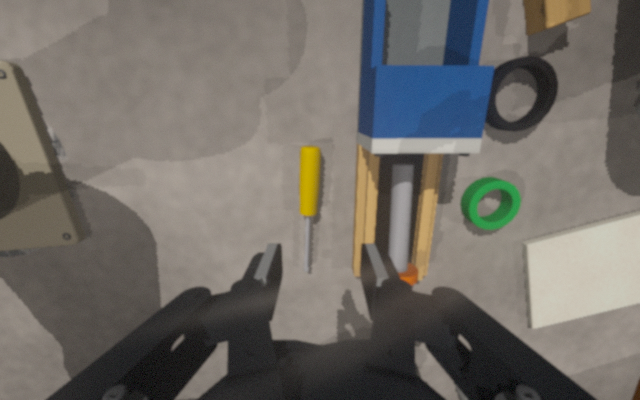

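The axle lies in the trough. I move the arm aside for an unobstructed measurement.

drive_tool([
  {"gripper": 4.4, "x": 4.5, "y": 0, "z": -1, "turn": 0},
  {"gripper": 4.4, "x": 4.5, "y": 0, "z": 0, "turn": 0},
  {"gripper": 4.4, "x": 4.5, "y": 0, "z": 0, "turn": 0},
  {"gripper": 4.4, "x": 4.5, "y": 0, "z": 0, "turn": 0},
  {"gripper": 4.4, "x": 4.5, "y": 0, "z": 0, "turn": 0},
])

```text
clock: 9.45
position: [0.4454, 0.1751, 0.3895]
tool_rot: [[0.102, 0.994, 0.028], [0.995, -0.102, -0.016], [-0.013, 0.029, -0.999]]
force: [0.9, -0.3, 0.5]
gripper_width: 0.514
```

Run:
```python
from h import *
a=np.load('pics/top0.npz')['p']
p,d=grab_frame('top');W=cloud('top',d);H=np.stack([(W-O)@u,(W-O)@v,W[...,2]],-1)
cv2.imwrite('pics/top10.png',cv2.resize(p[150:310,230:410,::-1],None,fx=4,fy=4,interpolation=cv2.INTER_CUBIC)[:600])
hsv=cv2.cvtColor(p,cv2.COLOR_RGB2HSV)
tr=(H[...,0]>-.002)&(H[...,0]<.17)&(abs(H[...,1])<.027)
o=tr&(hsv[...,0]<12)&(hsv[...,1]>150);print('collar',o.sum(),(1e3*H[o]).min(0).round(1),(1e3*H[o]).max(0).round(1))
s=tr&(H[...,2]>.036)&(H[...,0]>.004)&~o; s=s&(abs(H[...,1])<.016)
P=H[s]*1e3;print('shaft',s.sum(),P.min(0).round(1),P.max(0).round(1))
l=cv2.fitLine(P[:,:2].astype(np.float32),cv2.DIST_L2,0,.01,.01).ravel();print('angle deg',np.degrees(np.arctan2(l[1],l[0])),l[2:])
print(observe()['force'])
```

```text
collar 94 [145.8 -23.7  22.9] [164.   23.7  77.1]
shaft 551 [ 19.1 -15.1  36. ] [169.9  15.9  76.7]
angle deg 0.58961105 [86.06581    -0.46990284]
[-4.98093729  2.69769859  0.06252937]
```

View pics/top10.png

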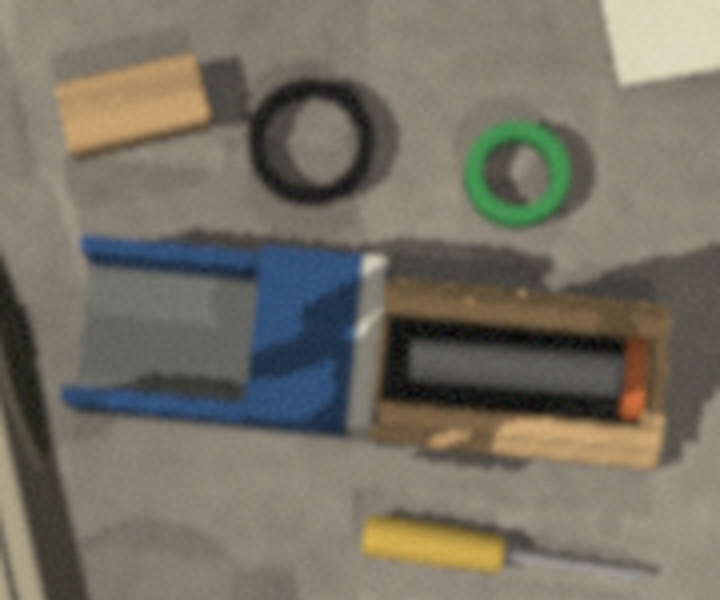

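drive_tool([
  {"gripper": 4.4, "x": 0, "y": 0, "z": 0, "turn": 0},
  {"gripper": 4.4, "x": 0, "y": 0, "z": 0, "turn": 0},
  {"gripper": 4.4, "x": 0, "y": 0, "z": 0, "turn": 0},
])

```text
clock: 9.8
position: [0.4474, 0.1813, 0.3881]
tool_rot: [[0.097, 0.995, 0.025], [0.995, -0.096, -0.014], [-0.011, 0.026, -1.0]]
force: [-0.5, -0.7, -0.2]
gripper_width: 0.52
```

```bash
python3 -c "
from bench import ticket,observe
s=observe();print(s['clock'],s['force'],s['qd'].round(2),s['position'])
print(ticket.close_job())"
```

```text
9.8 [-0.48282934 -0.68816189 -0.19812948] [-0.79  0.75 -0.4  -0.14  0.02 -0.29] [0.44738658 0.18125941 0.38813429]
the job is handed in; nothing more can be done
None
```

The axle is out of the housing and lying in the trough, and I handed the job in at 9.8 s; no verdict is reported.

**What I did:** With the fingers shut, I pushed the tail between the cheeks until the collar's middle was about 50 mm out of the face. That figure comes from the tool position. I then straddled the shaft behind the collar with the jaws at 3.4 cm, not clamped, and drew it straight out at about 4 N. Last, I opened the jaws, lifted away and moved the arm aside.

**Last checks (top camera):**
- **Along the bore:** the tail is about 17–19 mm in front of the face. The collar spans roughly x = 146–164 mm including edge blur, short of the 168 mm limit.
- **Alignment:** the axis is about 0.6° off the bore line and within about 1 mm of the centre line.
- **Height:** I did not measure the axle's middle height. I judged it from the pictures and the geometry, which gives about 42 mm.
- **Bystanders:** the tapes, pine block and screwdriver look unmoved in the last close-up. The meter and jar look unmoved in the full view just before it.
- **Arm:** it was clear of everything, with force readings under 1 N. Joint speeds were still up to 0.8°/s at hand-in.

**Disagreements:** along the bore, one wrist view put the housing about 3 mm nearer the block than my first estimate, so I aimed for the middle of the gap behind the collar. One force reading of about 5 N came as the arm stopped in free air, and it was gone at the next check.

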